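# Load the checking jig and press its cover home

## Task

Drop the thick steel insert into the wide bore of the aluminium jig and the thin one into the narrow bore, so that both sink to the bottom. Then take the black cover by its rib, square to the jig, set its flat underside on the tip of the jig's locating pin clearly to one side of the socket, and slide it across until the socket drops over the pin. Press it down against the springs until it lies flush on the jig and finish like that, still holding it down; leave the tape roll, screwdriver and jar alone.

Things in the scene. Friction and masses are not known exactly. Their poses are not given: they have to be found in the camera images.
- jig: Aluminium jig block, fixed to the bench, 160 mm (its x) x 110 mm (its y) x 40 mm high; origin at the centre of its underside, z up. Its flat top (deck, 40 mm up) has two blind bores 34 mm deep and, midway between them, the locating pin; two small black sensor boxes on its +y side, below the deck, are only for show.
- wide_bore (a point): Centre of the mouth (deck level) of the wide bore, 27 mm diameter, 34 mm deep, chamfered 1.5 mm; at x = -45 mm, y = 0 of the jig. For the thick insert.
- slim_bore (a point): Centre of the mouth (deck level) of the narrow bore, 19 mm diameter, 34 mm deep, chamfered 1.5 mm; at x = +45 mm, y = 0 of the jig. For the thin insert.
- pin: Fixed upright steel locating pin at the centre of the jig's deck, 12 mm diameter, 10 mm tall, its tip bevelled to 8 mm diameter; origin at the centre of its foot, on the deck.
- ejector (a joint): Four brass spring plungers, 10 mm diameter, at x = +-62 mm, y = +-36 mm of the jig, moving together: 0 = up, tops 4 mm above the deck; grows as pressed, 0.004 m = level with the deck. They push up with 4.5 N in all at 0, 8.5 N at 0.004: the cover alone (2.2 N) rests on top of them, needs 6 to 7 N more to reach the deck, and rises again if let go.
- cover: Black plastic cover, a flat plate 140 mm (its x) x 90 mm (its y) x 14 mm thick, about 0.22 kg, flat on the bench at the start; origin at the centre of its underside, z up. On top, at its centre, a dark grey grip rib 70 mm long (along x), 16 mm thick, 30 mm tall (top of rib 44 mm above the underside). The same either way round. Its x axis ends along the jig's x axis.
- socket (a point): Centre of the mouth of the cover's blind round socket: middle of the underside, straight below the rib, unseen. 15 mm diameter, 11.5 mm deep, mouth chamfered 2 mm; fits over the pin. Height of the underside above the deck: 10 mm riding on the pin's tip, 4 mm dropped over the pin and resting on the plungers, 0 pressed home.
- insert_wide: Thick steel insert: upright cylinder, 24 mm diameter, 32 mm tall, foot bevelled 2 mm, about 50 g; origin at the centre of its underside. Stands on the pale mat. Fully in its bore its top is 2 mm below the deck.
- insert_slim: Thin steel insert: upright cylinder, 16 mm diameter, 32 mm tall, foot bevelled 2 mm, about 30 g; origin at the centre of its underside. Stands on the pale mat. Fully in its bore its top is 2 mm below the deck.
- mat: Pale foam-rubber mat fixed on the bench, 160 x 110 mm, 4 mm thick, on which the two inserts stand; origin at the centre of its underside.
- tape: Bystander: roll of paper tape lying flat, 90 mm outside diameter, 22 mm high; origin at the centre of its underside.
- driver: Bystander: screwdriver lying on the bench, 190 mm long; origin on its underside.
- jar: Bystander: grey jar with white cap, 52 mm diameter, 75 mm tall; origin at the centre of its underside.
Things that resemble listed ones, but are neither listed nor needed, are in the scene too. What is shaped like the insert_slim but blue is not meant.

How it is judged:
By the outcome, as a careful person would: the job done as asked, in the order asked, and still so for the second after the job is handed in, while the arm keeps its last pose, push and grip.
It also fails if it takes over 72 s, if anything falls off the work surface, if the arm or the gripper's body presses on something with over 40 N, if the wrist force passes 120 N, or if a joint passes its speed limit or range.

## Robot

A 7-joint arm with a two-finger parallel gripper is mounted at the origin on the work surface. World frame = base frame: x ahead of the robot, y to its left, z up, the work surface at z = 0. Lengths are in m, angles in degrees, forces in N, time in s.
With the tool pointing down it reaches from about 0.4 to 0.875 m from the base axis. Payload 6.5 kg.
Tool frame: the origin (TCP) lies midway between the tips of the shut fingers; the grasp point (between the pads) lies 19 mm behind it; z points along the fingers, x is the direction in which the jaws open and shut, and the axes are right-handed (so a half turn about z gives the same grasp; the last joint's range is limited). The gripper opens to 85 mm and grips with 20 to 120 N. Pads are 22 mm wide; open, the fingers measure 114 mm over their backs; the gripper's body (76 mm by 85 mm) begins 54 mm behind the grasp point. The pads swing forward as they close: fully open they stand 13 mm farther back than shut.
Start: joints at [-68.423, 30.733, -0.252, 88.115, 0.149, 61.152, -4.079], TCP at [0.279, 0.587, 0.231] pointing down, gripper open.
Joint ranges: [-154.64, 154.64], [-21.42, 123.67], [-72.66, 72.17], [13.99, 137.28], [-74.86, 254.86], [10.95, 109.41], [-158.01, 158.01]. Speed limits (degrees/s): [136.94, 136.94, 180, 180, 180, 180, 180].

## Interface

Orientations are given as a 3x3 rotation matrix whose columns are the frame's x, y, z axes.
In Python, from station import readout, snapshot, job gives the robot as it stands. The module is installed in compiled form; this text tells all that it offers.
- The arm moves only by the tool apply_moves, never from a script. Its argument "steps" is text: rows parted by semicolons, each of 7 numbers parted by spaces: the finger opening in mm, from 0 to 85.4, then the shift along the world's x, y, z in mm, then the turn, a rotation vector about the world's x, y, z in degrees. In form: fingers dx dy dz ax ay az; .... A call has 1 to 12 rows; each row shifts and turns the commanded pose from where the row before left it; what a row does not reach is not made up. A row lasts 1/10 s, in which the tool goes at most 50 mm and 8.59 degrees, less where a joint would pass 70% of its speed; a pose out of reach is approached as far as the arm can. A call with a gripper value outside its range is refused whole. The fingers move at their own pace and stop on an object; the grip force is fixed at half the most. Time passes only in rows, so rows that do not move let the fingers close. It gives the time, the measured TCP pose, the force and the opening at its end, in the units of the state.
- readout.read_state(): the state, without advancing time (a new reading comes with each control period).
- snapshot(name): name is "scene" or "top" or "wrist"; returns a dict with "pixels" (420x560x3 uint8, red, green, blue), "fovy" (degrees; the focal length in pixels is half the picture's height over the tangent of half this angle, whatever the lens; pixels are square), "cx", "cy" (the principal point, pixels), "world_to_cam" (4x4, takes a point from world to camera coordinates); the wrist camera has in their place "hand_eye" (4x4, takes a point from camera to tool coordinates, whose origin is the TCP and whose axes are the tool frame's). Camera axes: x right, y down, z forward; pixel columns grow to the right and rows downward; lengths in m; the calibration is good to about 2 mm. The wrist camera is an equidistant fisheye: a pixel r from the principal point sees the ray r / f radians off the axis. A picture is of the moment at which its call begins: read the wrist's pose just before it. There is no depth.
- job.job_done(): hands the job in, once; it reports no verdict.
The state is a dict: "clock": time; "joints": joint angles; "qd": joint speeds; "tau": joint torques, N m; "tcp_pos": TCP position; "ee_rot": TCP orientation; "force": force on the tool from outside, world axes, zero at the start; "wrist_torque": the same for the moment, N m; "finger_gap": opening from 0.0 (shut) to 1.0 (fully open).
Only numpy, scipy, OpenCV 4.12 (cv2) and the standard library are available. Lean on these libraries where they do the work, as an engineer would, in place of code of your own. Each camera call takes 0.05 s, during which the arm holds its last target. There are 200 camera calls.

## Working session

There is one attempt and no reset: what is moved stays moved. The work goes in short steps, Python scripts to look and compute and a tool call to move; the robot and the scene stay as the last step left them, time stands still between calls to the robot, and variables do not carry over. Pictures are saved under pics/ and viewed, about 8 in all and at most 12, crops included, and the job is handed in when it is done.

Besides the shell and the picture viewer there is one more tool, called after "Emit:" as a command line: name --argument value ..., lists and objects as JSON in quotes. apply_moves: Moves the arm, as the interface text tells. Its arguments: {"type":"object","properties":{"steps":{"type":"string"}},"required":["steps"]}

```bash
mkdir -p pics
cat > h.py <<'E'
import numpy as np, cv2
from station import readout, snapshot, job
def snap(n,f=None):
    s=snapshot(n)
    if f: cv2.imwrite(f'pics/{f}.png',cv2.cvtColor(s['pixels'],cv2.COLOR_RGB2BGR))
    return s
def foc(s): return s['pixels'].shape[0]/2/np.tan(np.radians(s['fovy'])/2)
def cast(s,uv,z):
    T=np.linalg.inv(np.array(s['world_to_cam'])); f=foc(s)
    uv=np.atleast_2d(uv).astype(float)
    d=np.c_[(uv[:,0]-s['cx'])/f,(uv[:,1]-s['cy'])/f,np.ones(len(uv))]@T[:3,:3].T
    o=T[:3,3]; return o+d*((z-o[2])/d[:,2])[:,None]
def proj(s,p):
    W=np.array(s['world_to_cam']); q=np.atleast_2d(p)@W[:3,:3].T+W[:3,3]
    return q[:,:2]/q[:,2:]*foc(s)+[s['cx'],s['cy']]
E
python3 - <<'E'
from h import *
import pickle
d={n:snap(n,n+'0') for n in('scene','top')}
pickle.dump(d,open('d0.pkl','wb'))
for n in d: print(n,d[n]['fovy'],d[n]['cx'],d[n]['cy'],np.linalg.inv(d[n]['world_to_cam']).round(3))
print(readout.read_state())
a=np.hstack([d[n]['pixels'] for n in d])
E
```

```text
scene 50.01143949287249 278.60470081156586 201.82320768007773 [[ 0.396  0.523 -0.755  1.271]
 [ 0.918 -0.241  0.315 -0.295]
 [-0.017 -0.818 -0.575  0.571]
 [ 0.     0.     0.     1.   ]]
top 45.95352984741631 277.0738289762432 204.08245942196532 [[ 0.003 -0.995  0.098  0.486]
 [-1.    -0.004 -0.004 -0.023]
 [ 0.005 -0.098 -0.995  1.164]
 [ 0.     0.     0.     1.   ]]
{'clock': 0.1, 'joints': array([-68.42129853,  30.77392745,  -0.25503233,  88.16417876,
         0.1486025 ,  61.1524317 ,  -4.07990497]), 'qd': array([-0.00180244, -0.09250101, -0.09216628, -0.25260902, -0.06672041,
        0.04280918, -0.04082185]), 'tau': array([ 3.14217381e-03, -5.84560382e+01,  1.05221786e+00, -2.59773624e+01,
        1.26453696e-02,  4.52728680e-03, -3.33844035e-06]), 'tcp_pos': array([0.27827906, 0.58679261, 0.2304977 ]), 'ee_rot': array([[ 4.28423485e-01,  9.03577878e-01, -5.78719157e-04],
       [ 9.03576698e-01, -4.28423864e-01, -1.46419348e-03],
       [-1.57094994e-03,  1.04377729e-04, -9.99998761e-01]]), 'force': array([-0.01104114, -0.27649939, -0.0599292 ]), 'wrist_torque': array([-0.02862514, -0.01398462, -0.03715108]), 'finger_gap': 1.0034219779514926}
```

View pics/top0.png

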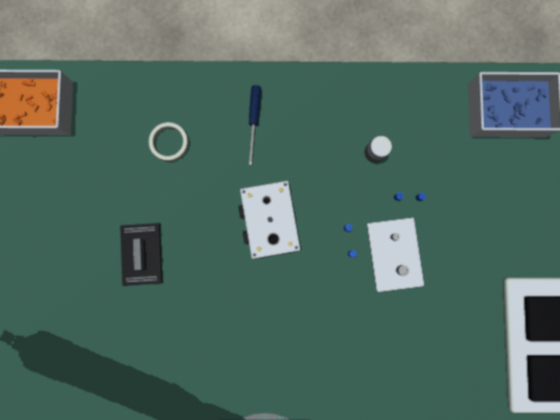

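View pics/scene0.png

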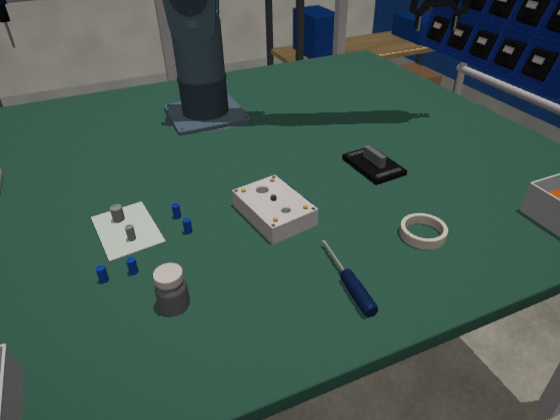

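The top view shows the jig at (270,219) with its wide bore at (273,239), narrow bore at (266,200) and sensor boxes on the left (+y). The mat is at (396,255), with the thin insert at (395,237) and the thick one at (403,270). The cover is at (140,254). The scene view agrees, and it also shows blue decoys around the mat. Next I'll measure these.

```bash
cat > m.py <<'E'
from h import *
import pickle
d=pickle.load(open('d0.pkl','rb')); s=d['top']; im=s['pixels'].astype(int)
def blobs(mask,x0,x1,y0,y1,amin):
    m=np.zeros(mask.shape,np.uint8); m[y0:y1,x0:x1]=mask[y0:y1,x0:x1]
    cs,_=cv2.findContours(m,cv2.RETR_EXTERNAL,cv2.CHAIN_APPROX_NONE)
    return [c for c in cs if cv2.contourArea(c)>=amin]
g=im.mean(2); 
for nm,mask,b,z in [('jig',(g>150),(225,310,170,270),.04),('mat',(g>150),(360,430,210,300),.004),('cover',(im[...,1]<45)&(im[...,1]-im[...,0]<14),(110,175,215,295),.014)]:
    c=max(blobs(mask,*b,50),key=cv2.contourArea)
    box=cv2.boxPoints(cv2.minAreaRect(c)); w=cast(s,box,z)[:,:2].astype(np.float32)
    r=cv2.minAreaRect(w); 
    print(nm,r, 'poly centre px',box.mean(0))
def dark(x0,x1,y0,y1,z,t,inv=False):
    m=g<t
    for c in blobs(m,x0,x1,y0,y1,5):
        M=cv2.moments(c); p=[M['m10']/M['m00'],M['m01']/M['m00']]; print(p,M['m00'],cast(s,p,z)[0].round(4))
print('bores');dark(255,287,190,250,.04,110)
print('inserts');dark(380,415,225,285,.036,185)
print('rib')
m=(g>60)
for c in blobs(m,128,150,230,278,20): print(cv2.minAreaRect(c), cast(s,[cv2.minAreaRect(c)[0]],.044))
E
python3 m.py
python3 - <<'E'
import cv2
a=cv2.imread('pics/top0.png');cv2.imwrite('pics/c1.png',cv2.resize(a[170:310,110:430],None,fx=2.5,fy=2.5,interpolation=cv2.INTER_NEAREST))
print(a[254,120:162].mean(1).astype(int),a[215:292,130].mean(1).astype(int))
E
```

```text
jig ((0.562415599822998, -0.01079443097114563), (0.16081318259239197, 0.11174039542675018), 9.775202751159668) poly centre px [269.63513 219.31084]
mat ((0.4845758378505707, -0.3039071559906006), (0.16337072849273682, 0.11178538203239441), 7.486948490142822) poly centre px [395.16388 254.19487]
cover ((0.482679158449173, 0.28575095534324646), (0.1362503170967102, 0.09034445881843567), 4.526247501373291) poly centre px [141.18648 254.04283]
bores
[272.961038961039, 238.55194805194805] 77.0 [ 0.5183 -0.0185  0.04  ]
[269.77777777777777, 219.2222222222222] 6.0 [ 0.5621 -0.0111  0.04  ]
[266.11299435028246, 199.88700564971748] 29.5 [ 0.6063 -0.0025  0.04  ]
inserts
[401.45871559633025, 269.9418960244648] 109.0 [ 0.4486 -0.3094  0.036 ]
[394.10691823899367, 236.76100628930814] 53.0 [ 0.5234 -0.2942  0.036 ]
rib
((137.0, 254.0), (32.0, 8.0), 90.0) [[0.48249817 0.28684482 0.044     ]]
((138.5, 231.0), (2.0, 21.0), 90.0) [[0.53415657 0.28506437 0.044     ]]
[ 72  55  44  40  40  39  40  40  40  40  41  41  58  96 121 124 125 127
 126 115  87  51  35  28  22  23  31  40  42  43  42  43  44  43  44  43
  44  43  41  35  27  40] [82 83 82 81 82 82 81 82 79 67 49 45 67 92 94 82 83 70 49 40 40 40 41 40
 40 40 41 41 41 40 40 40 41 41 41 40 41 41 41 41 41 41 40 40 41 40 41 40
 41 40 40 40 40 40 40 40 40 40 40 40 41 48 66 79 80 88 90 62 43 45 62 76
 81 81 81 81 81]
```

Emit:
apply_moves --steps "85 26 -38 2 0 0 4;85 26 -38 2 0 0 4;85 26 -38 2 0 0 4;85 26 -38 2 0 0 4;85 26 -38 2 0 0 4;85 26 -38 2 0 0 4;85 26 -38 2 0 0 4;85 22 -35 0 0 0 3;85 0 0 0 0 0 0;85 0 0 0 0 0 0"

```text
clock: 1.1
tcp_pos: [0.4828, 0.2852, 0.245]
ee_rot: [[-0.095, 0.995, -0.001], [0.995, 0.095, -0.0], [-0.0, -0.001, -1.0]]
force: [-0.5, 0.4, 0.5]
finger_gap: 0.997
```

```bash
cat >> h.py <<'E'
def wsnap(f=None):
    st=readout.read_state(); s=snap('wrist',f); s['tcp']=st['tcp_pos']; s['R']=st['ee_rot']; return s
def wcam(s):
    T=np.eye(4);T[:3,:3]=s['R'];T[:3,3]=s['tcp']; return T@np.array(s['hand_eye'])
def wcast(s,uv,z):
    f=foc(s); uv=np.atleast_2d(uv).astype(float)-[s['cx'],s['cy']]; r=np.hypot(*uv.T); th=r/f
    d=np.c_[uv*(np.sin(th)/np.maximum(r,1e-9))[:,None],np.cos(th)]; T=wcam(s); d=d@T[:3,:3].T; o=T[:3,3]
    return o+d*((z-o[2])/d[:,2])[:,None]
def wproj(s,p):
    q=np.c_[np.atleast_2d(p),np.ones(len(np.atleast_2d(p)))]@np.linalg.inv(wcam(s)).T
    th=np.arctan2(np.hypot(q[:,0],q[:,1]),q[:,2]); r=np.hypot(q[:,0],q[:,1])
    return q[:,:2]/r[:,None]*(th*foc(s))[:,None]+[s['cx'],s['cy']]
E
python3 - <<'E'
from h import *
s=wsnap('w1'); print(s['fovy'],foc(s),s['cx'],s['cy'],np.array(s['hand_eye']).round(3),s['tcp'],s['R'].round(3))
print(readout.read_state()['joints'])
E
```

```text
65.70646984690485 325.19226210127806 277.5410783673666 209.2210255183992 [[ 1.    -0.     0.001 -0.001]
 [-0.     0.966  0.259 -0.067]
 [-0.001 -0.259  0.966 -0.143]
 [ 0.     0.     0.     1.   ]] [0.48282148 0.28520918 0.24499178] [[-0.095  0.995 -0.001]
 [ 0.995  0.095 -0.   ]
 [-0.    -0.001 -1.   ]]
[-34.13756428  21.20064888  -1.51575739 101.06038889   0.60083033
  57.77958526  59.74727916]
```

View pics/w1.png

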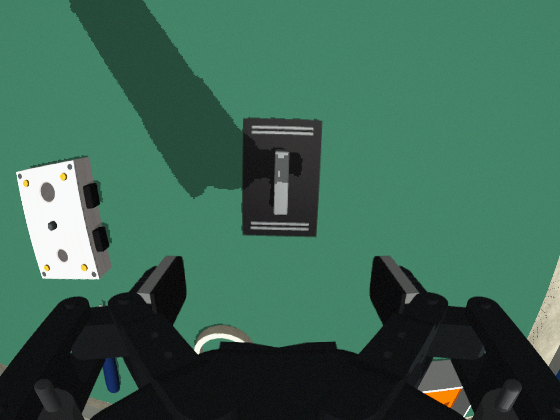

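The cover is at (281,178) with its rib between the open fingers' line, slightly rotated. The jig is at left (60,220). I'll fit the cover now, using the blackness and low saturation of its plate and its rib.

```bash
cat > cov.py <<'E'
from h import *
def cover(s,im,b,zoff=0):
    x0,x1,y0,y1=b; g=im.astype(int); m=np.zeros(im.shape[:2],np.uint8)
    m[y0:y1,x0:x1]=((g[...,1]-g[...,0])<14)[y0:y1,x0:x1]
    m=cv2.morphologyEx(m,cv2.MORPH_CLOSE,np.ones((5,5))); m=cv2.morphologyEx(m,cv2.MORPH_OPEN,np.ones((5,5)))
    c=max(cv2.findContours(m,cv2.RETR_EXTERNAL,cv2.CHAIN_APPROX_NONE)[0],key=cv2.contourArea)
    w=wcast(s,c[:,0],.014+zoff)[:,:2].astype(np.float32); print('plate',cv2.minAreaRect(w))
    m2=((g.mean(2)>75)&(m>0)).astype(np.uint8)
    for c in cv2.findContours(m2,cv2.RETR_EXTERNAL,cv2.CHAIN_APPROX_NONE)[0]:
        if cv2.contourArea(c)>150:
            w=wcast(s,c[:,0],.044+zoff)[:,:2].astype(np.float32); print('rib?',cv2.contourArea(c),c[:,0].mean(0),cv2.minAreaRect(w))
if __name__=='__main__':
    s=wsnap(); cover(s,s['pixels'],(225,340,100,255))
E
python3 cov.py
```

```text
plate ((0.4792688488960266, 0.28774943947792053), (0.1393655389547348, 0.08934300392866135), 3.8876845836639404)
rib? 813.5 [279.29530201 183.28187919] ((0.47945067286491394, 0.2877356708049774), (0.06937692314386368, 0.015281319618225098), 4.555966377258301)
rib? 154.0 [280.5        133.11111111] ((0.42488768696784973, 0.2837074100971222), (0.0038692806847393513, 0.0642489343881607), 3.6511950492858887)
rib? 174.0 [280.50793651 127.91269841] ((0.41935890913009644, 0.28367260098457336), (0.004046663176268339, 0.06515523791313171), 3.882859706878662)
```

Emit:
apply_moves --steps "85 7 -42 0 0 0 0.7;85 7 -42 0 0 0 0.7;85 7 -42 0 0 0 0.7;85 7 -42 0 0 0 0.7;85 7 -42 0 0 0 0.7;85 7 -42 0 0 0 0.8;85 7 -42 0 0 0 0.8;85 0 0 0 0 0 0;85 0 0 0 0 0 0"

```text
clock: 2.1
tcp_pos: [0.5315, -0.0069, 0.2451]
ee_rot: [[-0.186, 0.983, -0.0], [0.983, 0.186, 0.001], [0.001, -0.0, -1.0]]
force: [-0.5, 0.6, -0.5]
finger_gap: 0.997
```

Run:
```python
from h import *
import pickle
s=wsnap('w2'); pickle.dump(s,open('w2.pkl','wb')); print(s['tcp'],readout.read_state()['joints'])
```

```text
[ 0.53147441 -0.00691552  0.24513885] [ -8.11306792  18.21179676   4.8131825  105.56494296  -1.8724906
  56.3125714   98.3549711 ]
```

View pics/w2.png

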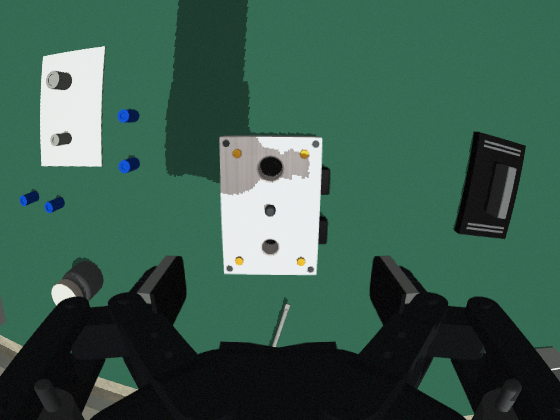

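Jig directly below: wide bore (270,167), narrow bore (270,247), pin (270,211), plungers at (237,153), (305,154), (239,261) and (301,262). Part of the deck is in shadow.

```bash
cat > jig.py <<'E'
from h import *
import pickle
s=pickle.load(open('w2.pkl','rb')); im=s['pixels']; g=im.astype(int).mean(2); I=im.astype(int)
for nm,(cx,cy,r,z) in dict(wide=(270,167,22,.04),slim=(270,247,16,.04)).items():
    for t in (60,80,100,120):
        m=np.zeros(g.shape,np.uint8); m[cy-r:cy+r,cx-r:cx+r]=(g<t)[cy-r:cy+r,cx-r:cx+r]
        c=max(cv2.findContours(m,cv2.RETR_EXTERNAL,cv2.CHAIN_APPROX_NONE)[0],key=cv2.contourArea)
        w=wcast(s,c[:,0],z)[:,:2].astype(np.float32); e=cv2.minEnclosingCircle(w); print(nm,t,e, cv2.fitEllipse(w)[:2])
m=((I[...,0]-I[...,2])>50).astype(np.uint8); m[:, :215]=0; m[:,330:]=0; m[290:]=0;m[:130]=0
P=[]
for c in cv2.findContours(m,cv2.RETR_EXTERNAL,cv2.CHAIN_APPROX_NONE)[0]:
    if cv2.contourArea(c)>12: w=wcast(s,c[:,0].mean(0),.044)[0]; P.append(w); print('plunger',c[:,0].mean(0),w)
P=np.array(P)
if len(P)==4:
    P=P[np.argsort(P[:,0])]; lo=P[:2][np.argsort(P[:2,1])]; hi=P[2:][np.argsort(P[2:,1])]
    dx=hi.mean(0)-lo.mean(0); print('centre',P.mean(0),'yaw',np.degrees(np.arctan2(dx[1],dx[0])),'len',np.hypot(*dx[:2]))
m=np.zeros(g.shape,np.uint8); b=(g>105)&(abs(I[...,1]-I[...,0])<40); m[128:282,212:330]=b[128:282,212:330]
m=cv2.morphologyEx(m,cv2.MORPH_CLOSE,np.ones((9,9)));m=cv2.morphologyEx(m,cv2.MORPH_OPEN,np.ones((5,5)))
c=max(cv2.findContours(m,cv2.RETR_EXTERNAL,cv2.CHAIN_APPROX_NONE)[0],key=cv2.contourArea)
print('deck',cv2.minAreaRect(wcast(s,c[:,0],.04)[:,:2].astype(np.float32)))
E
python3 jig.py
```

```text
wide 60 ((0.5119831562042236, -0.0187184177339077), 0.011864010244607925) ((0.512188732624054, -0.018738189712166786), (0.020398838445544243, 0.022919906303286552))
wide 80 ((0.513950526714325, -0.018925100564956665), 0.013117054477334023) ((0.5127449035644531, -0.019099747762084007), (0.020999029278755188, 0.025305893272161484))
wide 100 ((0.5142867565155029, -0.01867237314581871), 0.013467871583998203) ((0.5142250061035156, -0.018728718161582947), (0.02544069103896618, 0.02598978579044342))
wide 120 ((0.5145612955093384, -0.01882711611688137), 0.013817692175507545) ((0.5143871903419495, -0.01887391321361065), (0.026171596720814705, 0.026544122025370598))
slim 60 ((0.5970213413238525, -0.0036589447408914566), 0.0058418200351297855) ((0.5970139503479004, -0.0034364955499768257), (0.004034652374684811, 0.011564112268388271))
slim 80 ((0.5976238250732422, -0.003546261228621006), 0.005936832632869482) ((0.5976808667182922, -0.00365762528963387), (0.005336298141628504, 0.012389573268592358))
slim 100 ((0.6026843786239624, -0.002667468972504139), 0.008898293599486351) ((0.6028600335121155, -0.002807060955092311), (0.016385240480303764, 0.016680551692843437))
slim 120 ((0.6027793288230896, -0.0030158711597323418), 0.009218879975378513) ((0.6028671264648438, -0.002991529880091548), (0.01697343774139881, 0.017708849161863327))
plunger [300.55 261.5 ] [0.61344463 0.03531965 0.044     ]
plunger [238.66666667 260.76190476] [ 0.62603885 -0.03528147  0.044     ]
plunger [304.17391304 153.7826087 ] [0.49184558 0.01388217 0.044     ]
plunger [236.26086957 153.13043478] [ 0.50439453 -0.05709253  0.044     ]
centre [ 0.5589309  -0.01079305  0.044     ] yaw 10.081804140211435 len 0.12352912091389771
deck ((0.5594663619995117, -0.010718397796154022), (0.16124539077281952, 0.11130127310752869), 10.101370811462402)
```

Emit:
apply_moves --steps "85 -7 -42 0 0 0 0;85 -7 -42 0 0 0 0;85 -7 -42 0 0 0 0;85 -7 -42 0 0 0 0;85 -7 -42 0 0 0 0;85 -7 -42 0 0 0 0;85 -7 -42 0 0 0 0;85 0 0 -30 0 0 0;85 0 0 0 0 0 0;85 0 0 0 0 0 0"

```text
clock: 3.15
tcp_pos: [0.4835, -0.2987, 0.215]
ee_rot: [[-0.19, 0.982, -0.001], [0.982, 0.19, 0.002], [0.002, -0.001, -1.0]]
force: [0.2, -0.2, 0.3]
finger_gap: 0.993
```

Run:
```python
from h import *
import pickle
s=wsnap('w3'); pickle.dump(s,open('w3.pkl','wb')); print(s['tcp'],readout.read_state()['joints'])
```

```text
[ 0.48346839 -0.29873914  0.21501091] [ 18.15159862  24.0215683   11.83885857 102.16045648  -5.97624334
  54.42492547 133.43737155]
```

View pics/w3.png

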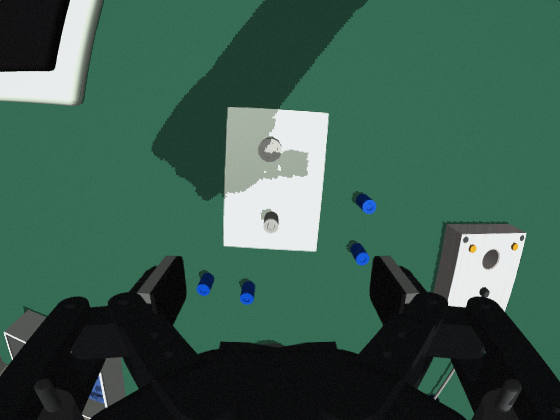

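The thick insert is near (270,148), partly in shadow on the mat, and the thin one near (271,222). An enlarged crop will separate their tops from their sides.

Run:
```python
from h import *
import pickle
s=pickle.load(open('w3.pkl','rb')); im=cv2.cvtColor(s['pixels'],cv2.COLOR_RGB2BGR)
cv2.imwrite('pics/c3.png',cv2.resize(im[130:245,240:310],None,fx=5,fy=5,interpolation=cv2.INTER_NEAREST))
```

```text
(no output)
```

View pics/c3.png

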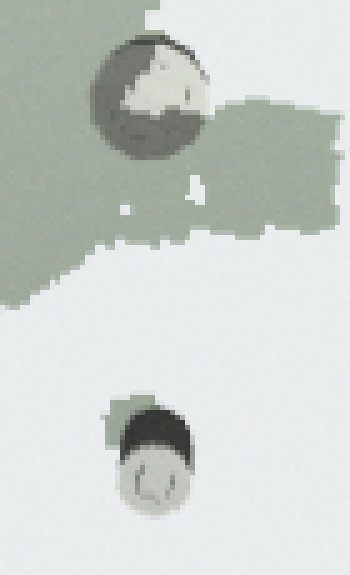

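The crop shows the thick insert's top disc at about (269.6,149.5) and the thin one's at (270.4,225.4), with its dark side above it.

Run:
```python
from h import *
import pickle
s=pickle.load(open('w3.pkl','rb'))
print(wcast(s,[[269.6,149.5],[270.4,225.4]],.036))
```

```text
[[ 0.44439325 -0.31441838  0.036     ]
 [ 0.52134655 -0.29907763  0.036     ]]
```

Emit:
apply_moves --steps "50 -39 -15.5 0 0 0 0;50 0 0 -45 0 0 0;50 0 0 -45 0 0 0;50 0 0 -45 0 0 0;50 0 0 -30 0 0 0;50 0 0 -20 0 0 0;50 0 0 -14 0 0 0;50 0 0 0 0 0 0;50 0 0 0 0 0 0"

```text
clock: 4.1
tcp_pos: [0.4447, -0.3172, 0.0174]
ee_rot: [[-0.187, 0.982, 0.002], [0.982, 0.187, -0.001], [-0.001, 0.001, -1.0]]
force: [-0.5, 0.3, 0.5]
finger_gap: 0.588
```

Emit:
apply_moves --steps "0 0 0 0 0 0 0;0 0 0 0 0 0 0;0 0 0 0 0 0 0;0 0 0 0 0 0 0;0 0 0 0 0 0 0;0 0 0 0 0 0 0;0 0 0 20 0 0 0;0 0 0 45 0 0 0;0 0 0 45 0 0 0;0 0 0 0 0 0 0;0 0 0 0 0 0 0"

```text
clock: 5.2
tcp_pos: [0.4443, -0.3176, 0.1279]
ee_rot: [[-0.186, 0.983, 0.003], [0.983, 0.186, -0.001], [-0.002, 0.003, -1.0]]
force: [-0.1, 0.8, -1.2]
finger_gap: 0.253
```

Run:
```python
from h import *
import pickle
s=wsnap('w4'); pickle.dump(s,open('w4.pkl','wb')); print(s['tcp'])
a=cv2.cvtColor(s['pixels'],cv2.COLOR_RGB2BGR)
cv2.imwrite('pics/c4.png',cv2.resize(a[150:370,170:390],None,fx=2.5,fy=2.5))
```

```text
[ 0.44429649 -0.31764951  0.12790407]
```

View pics/c4.png

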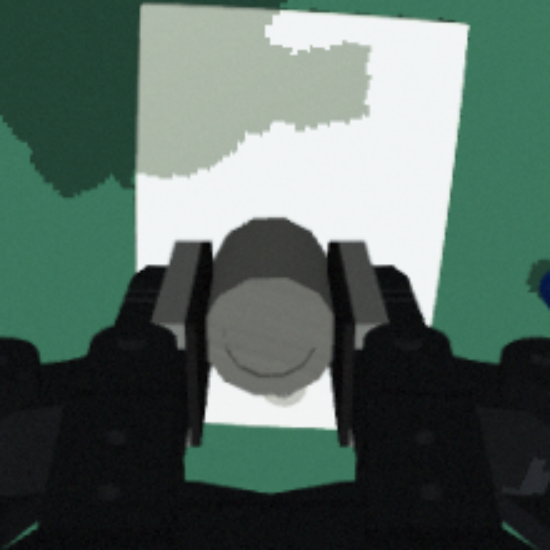

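The crop shows the thick insert gripped upright between the pads, its top centred at about full-image px (278,284).

Run:
```python
from h import *
import pickle
s=pickle.load(open('w4.pkl','rb'))
w=wcast(s,[[277.7,284]],s['tcp'][2]+.0186)[0]; print(w, s['R'].T@(w-s['tcp']))
```

```text
[ 0.44441044 -0.31822186  0.14650407] [-6.19769976e-04  5.43173196e-05 -1.85987498e-02]
```

Emit:
apply_moves --steps "0 10 42.5 0 0 0 0;0 10 42.5 0 0 0 0;0 10 42.5 0 0 0 0;0 10 42.5 0 0 0 0;0 10 42.5 0 0 0 0;0 10 42.5 0 0 0 0;0 10 42.5 0 0 0 0;0 0 0 -30 0 0 0;0 0 0 0 0 0 0;0 0 0 0 0 0 0;0 0 0 0 0 0 0"

```text
clock: 6.35
tcp_pos: [0.5133, -0.0213, 0.0966]
ee_rot: [[-0.184, 0.983, -0.0], [0.983, 0.184, -0.001], [-0.001, -0.0, -1.0]]
force: [0.2, 0.2, -0.6]
finger_gap: 0.256
```

Emit:
apply_moves --steps "0 1.2 2.5 0 0 0 0;0 0 0 -20 0 0 0;0 0 0 -12 0 0 0;0 0 0 0 0 0 0;0 0 0 0 0 0 0"

```text
clock: 6.85
tcp_pos: [0.5146, -0.0175, 0.0644]
ee_rot: [[-0.186, 0.983, -0.0], [0.983, 0.186, -0.0], [-0.0, -0.0, -1.0]]
force: [0.1, 1.1, 1.0]
finger_gap: 0.251
```

Run:
```python
from h import *
import pickle
s=wsnap('w5'); pickle.dump(s,open('w5.pkl','wb')); print(s['tcp'])
t=snap('top'); sc=snap('scene')
a=cv2.cvtColor(s['pixels'],cv2.COLOR_RGB2BGR)
b=cv2.cvtColor(sc['pixels'],cv2.COLOR_RGB2BGR)
A=cv2.resize(a[200:350,200:360],None,fx=2.5,fy=2.5); B=cv2.resize(b[150:250,200:340],None,fx=2.5,fy=2.5)
B=cv2.copyMakeBorder(B,0,A.shape[0]-B.shape[0],0,0,0); cv2.imwrite('pics/c5.png',np.hstack([A,B]))
```

```text
[ 0.51464345 -0.01745613  0.06444445]
```

View pics/c5.png

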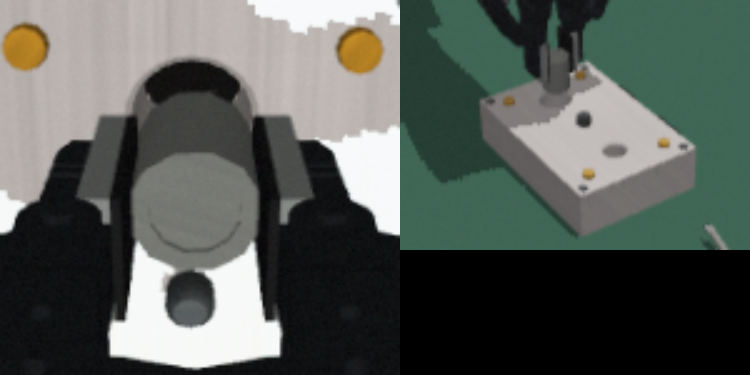

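The insert hangs over the wide bore and is centred laterally (bore about 193, insert about 195 in the crop). The pin is clear at (190,298). Lowering now.

Emit:
apply_moves --steps "0 0 -1 -6 0 0 0;0 0 0 -5 0 0 0;0 0 0 -3 0 0 0;0 0 0 -3 0 0 0;0 0 0 -3 0 0 0;0 0 0 0 0 0 0"

```text
clock: 7.6
tcp_pos: [0.5144, -0.0182, 0.0438]
ee_rot: [[-0.186, 0.983, -0.001], [0.983, 0.186, -0.0], [0.0, -0.001, -1.0]]
force: [-0.5, 0.3, -0.2]
finger_gap: 0.254
```

No contact force, so the insert's foot should be in the bore by about 10 mm. Releasing.

Emit:
apply_moves --steps "38 0 0 0 0 0 0;40 0 0 0 0 0 0;40 0 0 0 0 0 0;40 0 0 20 0 0 0;40 0 0 35 0 0 0;40 0 0 45 0 0 0;50 -10 -42.5 45 0 0 0;50 -10 -42.5 0 0 0 0;50 -10 -42.5 0 0 0 0;50 0 0 0 0 0 0;50 0 0 0 0 0 0"

```text
clock: 8.7
tcp_pos: [0.4864, -0.138, 0.1803]
ee_rot: [[-0.184, 0.983, 0.0], [0.983, 0.184, 0.0], [-0.0, 0.0, -1.0]]
force: [-0.1, 1.0, -0.3]
finger_gap: 0.585
```

Run:
```python
from h import *
sc=snap('scene'); t=snap('top'); b=cv2.cvtColor(sc['pixels'],cv2.COLOR_RGB2BGR);c=cv2.cvtColor(t['pixels'],cv2.COLOR_RGB2BGR)
cv2.imwrite('pics/c6.png',np.hstack([cv2.resize(b[160:250,210:340],(390,270)),cv2.resize(c[170:270,220:320],(270,270))]))
```

```text
(no output)
```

View pics/c6.png

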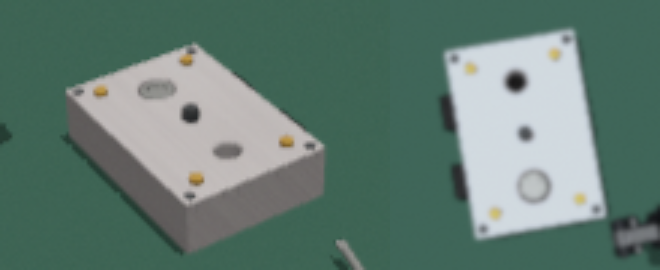

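The thick insert is seated: its disc lies below the rim of the wide bore in both views. Now the thin insert.

Emit:
apply_moves --steps "50 9 -40 0 0 0 0;50 9 -40 0 0 0 0;50 9 -40 0 0 0 0;50 8 -40 0 0 0 0;50 0 0 -45 0 0 0;50 0 0 -45 0 0 0;50 0 0 -20 0 0 0;50 0 0 0 0 0 0;50 0 0 0 0 0 0"

```text
clock: 9.7
tcp_pos: [0.5227, -0.2961, 0.0705]
ee_rot: [[-0.188, 0.982, 0.0], [0.982, 0.188, 0.0], [0.0, 0.0, -1.0]]
force: [0.0, -0.6, -0.5]
finger_gap: 0.584
```

Emit:
apply_moves --steps "50 -1.4 -3 0 0 0 0;50 0 0 -25 0 0 0;50 0 0 -20 0 0 0;50 0 0 -8 0 0 0;50 0 0 0 0 0 0;50 0 0 0 0 0 0"

```text
clock: 10.3
tcp_pos: [0.5212, -0.3006, 0.0185]
ee_rot: [[-0.186, 0.983, 0.002], [0.983, 0.186, -0.001], [-0.001, 0.002, -1.0]]
force: [-0.6, -0.8, 0.3]
finger_gap: 0.587
```

Emit:
apply_moves --steps "0 0 0 0 0 0 0;0 0 0 0 0 0 0;0 0 0 0 0 0 0;0 0 0 0 0 0 0;0 0 0 0 0 0 0;0 0 0 0 0 0 0;0 0 0 20 0 0 0;0 0 0 45 0 0 0;0 0 0 45 0 0 0;0 0 0 0 0 0 0;0 0 0 0 0 0 0"

```text
clock: 11.4
tcp_pos: [0.5211, -0.3003, 0.1284]
ee_rot: [[-0.186, 0.982, 0.002], [0.982, 0.186, -0.001], [-0.001, 0.002, -1.0]]
force: [-0.4, 0.7, -0.5]
finger_gap: 0.16
```

Run:
```python
from h import *
import pickle
s=wsnap('w6'); pickle.dump(s,open('w6.pkl','wb')); print(s['tcp'])
g=s['pixels'][:,:,:].astype(int); 
G=g.mean(2); 
for r in range(250,320,4): print(r, G[r,255:302:2].astype(int))
```

```text
[ 0.52105129 -0.30033247  0.12841028]
250 [65 65 24  6 42 81 53 54 54 56 55 58 58 58 57 58 55 55 76  8  9 59 65 66]
254 [66 65 14  9 35 49 53 53 57 58 58 58 57 57 58 57 56 54 53  8  9 35 64 66]
258 [65 48 11 11 18 52 57 54 56 58 56 55 57 57 61 57 55 54 52  2 11 17 62 64]
262 [65 31 10 13 12 54 54 56 56 57 56 55 59 58 61 56 53 54 52  6 11 14 65 68]
266 [67 17 10 13 34 54 55 59 58 58 61 59 58 55 63 57 55 57 54  7  7 11 41 65]
270 [ 55   7  15   8  46  57  58  57  58 101 106 105 106  91  93  57  55  54
  54  18  10  14  29  64]
274 [ 38   4   6  11  49  96 106 103 102 107 103 104 105 103 107 107 108 101
  60  36   5  10  13  63]
278 [ 29   8  14  12 102 102 105 104 105 104 108 106 104 103 104 106 104 109
 107  91  11  11  11  53]
282 [ 50  25  18  13 105 104 103 103 103 105 102 103 102 106 104 104 106 103
 106  91   6  21  24  90]
286 [ 50  21  16   6 105 105 103 101 104 105 103 102 102 102 105 104 102 106
 102  87   8  26  21  93]
290 [ 18  21  15   7 104 107 106 106  71 104 100 104 105 105  99  79 104 102
 105  86   8  26  21  17]
294 [ 15  26  17  11  84 109 106 108 104 104 104 102 104 105 107 101 104 104
 104  20   9  24  23  11]
298 [ 19  20  19  14  64  84  92 102 106 107 104 104 104 102 103 104  98  86
  84  31   3  24  26  17]
302 [16 19 19  6 77 87 84 86 84 86 86 85 87 83 83 86 86 85 83 48 10 25 24 10]
306 [15 23 20 12 86 85 82 86 86 86 83 84 86 84 83 85 84 87 85 63 12 22 25  8]
310 [16 23 19 25 86 84 87 84 85 85 87 87 85 83 85 84 83 82 83 68 15 22 19  8]
314 [13 24 17 36 84 84 82 85 86 84 88 84 83 86 84 84 86 85 82 76 11 21 20 10]
318 [13 23 24 50 86 86 85 85 84 83 84 83 85 88 85 84 84 83 85 86 19 22 19 13]
```

Run:
```python
from h import *
import pickle
s=pickle.load(open('w6.pkl','rb'))
w=wcast(s,[[278,284.3]],s['tcp'][2]+.0175)[0]; print(s['R'].T@(w-s['tcp']))
```

```text
[-0.00048779  0.00079378 -0.01749763]
```

Emit:
apply_moves --steps "0 12 42.5 0 0 0 0;0 12 42.5 0 0 0 0;0 12 42.5 0 0 0 0;0 12 42.5 0 0 0 0;0 12 42.5 0 0 0 0;0 11 42.5 0 0 0 0;0 11 42.5 0 0 0 0;0 0 0 -30 0 0 0;0 0 0 -15 0 0 0;0 0 0 0 0 0 0;0 0 0 0 0 0 0"

```text
clock: 12.55
tcp_pos: [0.6015, -0.0046, 0.0816]
ee_rot: [[-0.184, 0.983, -0.002], [0.983, 0.184, -0.001], [-0.001, -0.002, -1.0]]
force: [-0.2, -0.0, 0.4]
finger_gap: 0.159
```

Emit:
apply_moves --steps "0 1.2 1.6 -8 0 0 0;0 0 0 -8 0 0 0;0 0 0 -5 0 0 0;0 0 0 -4 0 0 0;0 0 0 -4 0 0 0;0 0 0 -4 0 0 0;0 0 0 -3.5 0 0 0;0 0 0 0 0 0 0"

```text
clock: 13.35
tcp_pos: [0.6031, -0.0012, 0.0451]
ee_rot: [[-0.186, 0.983, -0.001], [0.983, 0.186, -0.0], [-0.0, -0.001, -1.0]]
force: [-0.6, -1.2, -1.6]
finger_gap: 0.159
```

Emit:
apply_moves --steps "0 -0.3 -1.5 0 0 0 0;0 0 0 0 0 0 0;30 0 0 0 0 0 0;32 0 0 0 0 0 0;32 0 0 0 0 0 0;32 0 0 20 0 0 0;32 0 0 35 0 0 0;40 0 0 45 0 0 0;50 -10 42 45 0 0 0;60 -15 42 0 0 0 0;60 0 0 0 0 0 0;60 0 0 0 0 0 0"

```text
clock: 14.55
tcp_pos: [0.5797, 0.0748, 0.1819]
ee_rot: [[-0.189, 0.982, -0.0], [0.982, 0.189, 0.001], [0.001, 0.0, -1.0]]
force: [0.0, -0.9, 0.3]
finger_gap: 0.708
```

Run:
```python
from h import *
sc=snap('scene'); t=snap('top'); b=cv2.cvtColor(sc['pixels'],cv2.COLOR_RGB2BGR);c=cv2.cvtColor(t['pixels'],cv2.COLOR_RGB2BGR)
cv2.imwrite('pics/c7.png',np.hstack([cv2.resize(b[160:250,210:340],(390,270)),cv2.resize(c[170:270,220:320],(270,270))]))
```

```text
(no output)
```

View pics/c7.png

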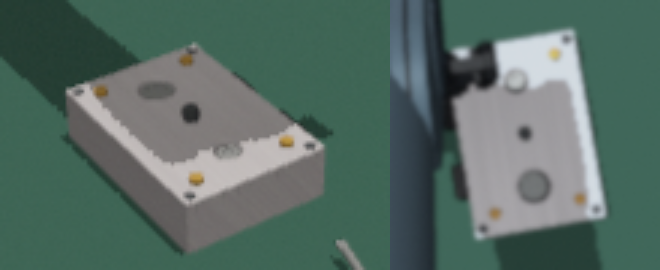

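The thin insert is seated in the narrow bore too. Now the cover.

Emit:
apply_moves --steps "50 -20 42.5 0 0 0 -1.4;50 -20 42.5 0 0 0 -1.4;50 -20 42.5 0 0 0 -1.4;50 -20 42.5 0 0 0 -1.3;50 -20 42.5 0 0 0 -1.3;50 0 0 -45 0 0 0;50 0 0 -45 0 0 0;50 0 0 0 0 0 0;50 0 0 0 0 0 0"

```text
clock: 15.55
tcp_pos: [0.4808, 0.2841, 0.0918]
ee_rot: [[-0.066, 0.998, -0.001], [0.998, 0.066, -0.002], [-0.002, -0.001, -1.0]]
force: [-0.1, -0.0, 1.1]
finger_gap: 0.582
```

Run:
```python
from h import *
from cov import cover
s=wsnap(); print(s['tcp'],s['R'])
g=s['pixels'].astype(int).mean(2)
c=wproj(s,[[.4793+dx,.2877,.044] for dx in(-.035,0,.035)]); print(c)
for p in c[:2]: r=int(p[1])+(6 if p is c[0] else 0); print(r,g[r,240:320:2].astype(int))
```

```text
[0.48082044 0.28413549 0.09181746] [[-6.62605016e-02  9.97801955e-01 -8.96945247e-04]
 [ 9.97801067e-01  6.62589428e-02 -1.66844604e-03]
 [-1.60534808e-03 -1.00552500e-03 -9.99998206e-01]]
[[289.03700863 175.25005282]
 [284.79315817 231.16631826]
 [280.83927899 281.27177644]]
175 [24 29 25 29 25 28 27 30 25 23 24 28 26 25 26 28 36 64 68 70 69 71 70 68
 67 72 67 69 64 62 59 62 62 64 65 61 65 62 62 60]
231 [ 23  20  20  22  21  21  22  23  22  23  22  22  24  22  21  22  40 107
 115 114 117 117 117 115 113 118 116 114 100  47  45  46  47  49  48  43
  47  48  49  49]
```

Emit:
apply_moves --steps "50 -1.5 3.5 -20 0 0 0.3;50 0 0 -25 0 0 0;50 0 0 -18 0 0 0;50 0 0 -8.5 0 0 0;50 0 0 0 0 0 0;50 0 0 0 0 0 0"

```text
clock: 16.2
tcp_pos: [0.48, 0.2896, 0.0219]
ee_rot: [[-0.073, 0.997, 0.002], [0.997, 0.073, 0.001], [0.001, 0.002, -1.0]]
force: [1.6, 0.2, 0.0]
finger_gap: 0.585
```

Emit:
apply_moves --steps "0 0 0 0 0 0 0;0 0 0 0 0 0 0;0 0 0 0 0 0 0;0 0 0 0 0 0 0;0 0 0 0 0 0 0;0 0 0 0 0 0 0;0 0 0 0 0 0 0"

```text
clock: 16.9
tcp_pos: [0.4794, 0.2896, 0.0213]
ee_rot: [[-0.074, 0.997, 0.001], [0.997, 0.074, 0.001], [0.001, 0.001, -1.0]]
force: [-1.0, -0.3, 6.5]
finger_gap: 0.175
```

Emit:
apply_moves --steps "0 0 0 10 0 0 0;0 0 0 25 0 0 0;0 0 0 45 0 0 0;0 0 0 45 0 0 0;0 0 0 0 0 0 0;0 0 0 0 0 0 0"

```text
clock: 17.5
tcp_pos: [0.4789, 0.2895, 0.1464]
ee_rot: [[-0.074, 0.997, 0.001], [0.997, 0.074, 0.001], [0.001, 0.002, -1.0]]
force: [0.7, 0.3, -2.5]
finger_gap: 0.17
```

Run:
```python
from h import *
import pickle
s=wsnap('w8'); pickle.dump(s,open('w8.pkl','wb')); print(s['tcp'],s['R'].round(4).tolist())
st=readout.read_state(); print(st['force'],st['wrist_torque'])
```

```text
[0.47890811 0.28948244 0.14635953] [[-0.0739, 0.9973, 0.0015], [0.9973, 0.0739, 0.0013], [0.0012, 0.0015, -1.0]]
[-0.13922263  0.18327098 -2.0210157 ] [ 0.00636922  0.03865683 -0.0132103 ]
```

View pics/w8.png

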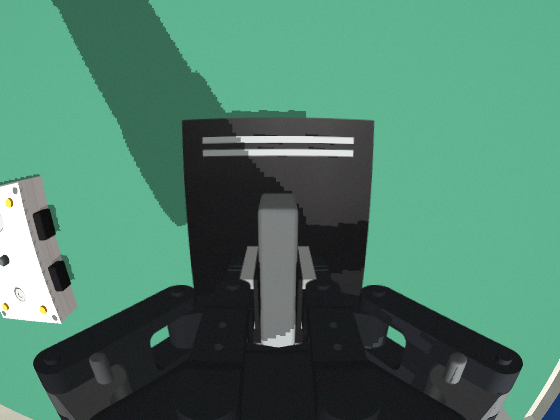

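The cover is held square by its rib. Its near plate edge runs (183,121)–(374,121) and the rib's near end is at (260–297,195). I'll locate the cover in the tool frame from these.

Run:
```python
from h import *
import pickle
s=pickle.load(open('w8.pkl','rb')); g=s['pixels'].astype(int); d=g[...,1]-g[...,0]; G=g.mean(2)
rows=[]
for c in range(195,365,10):
    col=d[100:140,c]; rows.append(100+np.argmax(col<14)-.5)
print(rows)
def tool(uv,h): return (wcast(s,uv,s['tcp'][2]+h)-s['tcp'])@s['R']
e=tool(np.c_[np.arange(195,365,10),rows],-.0073); p=np.polyfit(e[:,0],e[:,1],1); print('near edge slope deg',np.degrees(np.arctan(p[0])),'centre y',p[1]+.07, e[:,1].round(4))
L,Rr=[],[]
for r in range(130,230,10):
    w=np.where(d[r,150:400]<14)[0]+150; L.append([w[0]-.5,r]);Rr.append([w[-1]+.5,r])
l=tool(L,-.0073);q=tool(Rr,-.0073)
print('mid x',((l+q)/2)[:,0].round(4),'width',(q-l)[:,0].round(4), 'slope',np.degrees(np.polyfit(((l+q)/2)[:,1],((l+q)/2)[:,0],1)[0]))
print(G[185:215,278].astype(int)); 
print('rib end y (expect c-.035)',tool([[278,i] for i in(193,195,208)],.0227).round(4))
```

```text
[np.float64(119.5), np.float64(118.5), np.float64(118.5), np.float64(118.5), np.float64(117.5), np.float64(117.5), np.float64(117.5), np.float64(117.5), np.float64(117.5), np.float64(117.5), np.float64(117.5), np.float64(117.5), np.float64(117.5), np.float64(118.5), np.float64(118.5), np.float64(119.5), np.float64(119.5)]
near edge slope deg 0.1722731556852441 centre y 0.00051944805986949 [-0.0694 -0.0697 -0.0695 -0.0694 -0.0697 -0.0696 -0.0695 -0.0695 -0.0695
 -0.0695 -0.0695 -0.0696 -0.0697 -0.0693 -0.0694 -0.0691 -0.0693]
mid x [-0.0008 -0.0008 -0.0008 -0.0008 -0.0008 -0.0008 -0.001  -0.0008 -0.0008
 -0.0008] width [0.0903 0.0896 0.09   0.0894 0.0899 0.0894 0.0895 0.0897 0.0894 0.0892] slope -0.04508720404287994
[ 29  30  28  30  32  24  28  30  46  70  71  71  71  72  72  75  69  71
  72  70  73  74  75  83 100 114 117 122 123 123]
rib end y (expect c-.035) [[-0.0006 -0.0406 -0.0228]
 [-0.0006 -0.0398 -0.0228]
 [-0.0006 -0.0347 -0.0228]]
```

Emit:
apply_moves --steps "0 11 -40 0 0 0 0.8;0 11 -40 0 0 0 0.8;0 11 -40 0 0 0 0.8;0 11 -40 0 0 0 0.9;0 11 -40 0 0 0 0.9;0 11 -40 0 0 0 0.9;0 9.5 -38 0 0 0 0.8;0 0 0 -25 0 0 0;0 0 0 -25 0 0 0;0 0 0 0 0 0 0;0 0 0 0 0 0 0"

```text
clock: 18.65
tcp_pos: [0.5529, 0.0112, 0.0942]
ee_rot: [[-0.176, 0.984, -0.003], [0.984, 0.176, -0.0], [0.0, -0.003, -1.0]]
force: [1.8, 0.8, -1.8]
finger_gap: 0.17
```

```bash
cat > st.py <<'E'
from h import *
s=readout.read_state(); R=s['ee_rot']; p=s['tcp_pos']
c=np.array([.5584,-.0101]); a=np.radians(10.1); d=p[:2]-c
print('t',s['clock'],'tcp',p.round(4),'yaw-90',round(np.degrees(np.arctan2(R[1,0],R[0,0]))-90,2),'tilt',(np.degrees(R[:2,2])).round(2),'F',s['force'].round(2),'M',s['wrist_torque'].round(2),'gap',round(s['finger_gap'],3))
print('offset from jig centre, jig axes mm',1e3*np.array([d@[np.cos(a),np.sin(a)],d@[-np.sin(a),np.cos(a)]]),'underside over deck mm',(p[2]-.0213-.04)*1e3)
E
python3 st.py
```

```text
t 18.65 tcp [0.5529 0.0112 0.0942] yaw-90 10.15 tilt [-0.19 -0.02] F [ 1.85  0.8  -1.83] M [-0.01 -0.01 -0.01] gap 0.17
offset from jig centre, jig axes mm [-1.65211943 21.97193733] underside over deck mm 32.86939988606568
```

Emit:
apply_moves --steps "0 1.6 0.3 -8 0 0 0;0 0 0 -7 0 0 0;0 0 0 -4 0 0 0;0 0 0 -1 0 0 0;0 0 0 0 0 0 0;0 0 0 0 0 0 0"

```text
clock: 19.25
tcp_pos: [0.556, 0.0115, 0.0755]
ee_rot: [[-0.176, 0.984, 0.001], [0.984, 0.176, 0.0], [-0.0, 0.001, -1.0]]
force: [0.6, -0.1, -1.3]
finger_gap: 0.174
```

```bash
python3 st.py
```

```text
t 19.25 tcp [0.556  0.0115 0.0755] yaw-90 10.13 tilt [0.03 0.  ] F [ 0.59 -0.13 -1.29] M [-0.03 -0.02  0.04] gap 0.174
offset from jig centre, jig axes mm [ 1.4394886  21.66646251] underside over deck mm 14.214226408952973
```

Emit:
apply_moves --steps "0 -1 -0.2 -1.5 0 0 0;0 0 0 -1 0 0 0;0 0 0 -0.5 0 0 0;0 0 0 0 0 0 0;0 0 0 0 0 0 0"

```text
clock: 19.75
tcp_pos: [0.5548, 0.0113, 0.0723]
ee_rot: [[-0.176, 0.984, 0.0], [0.984, 0.176, -0.0], [-0.0, 0.0, -1.0]]
force: [0.2, 0.2, -2.6]
finger_gap: 0.172
```

Emit:
apply_moves --steps "0 0 0 -0.7 0 0 0;0 0 0 0 0 0 0;0 0 0 0 0 0 0"

```text
clock: 20.05
tcp_pos: [0.5548, 0.0113, 0.0715]
ee_rot: [[-0.176, 0.984, -0.0], [0.984, 0.176, 0.0], [0.0, -0.0, -1.0]]
force: [-0.5, 0.0, -2.1]
finger_gap: 0.173
```

```bash
python3 st.py
```

```text
t 20.05 tcp [0.5548 0.0113 0.0715] yaw-90 10.13 tilt [-0.  0.] F [-0.47  0.01 -2.1 ] M [-0.01  0.06  0.04] gap 0.173
offset from jig centre, jig axes mm [ 0.19371559 21.71506283] underside over deck mm 10.242214245363792
```

Emit:
apply_moves --steps "0 0 0 -0.4 0 0 0;0 0 0 0 0 0 0;0 0 0 0 0 0 0"

```text
clock: 20.35
tcp_pos: [0.5549, 0.0113, 0.0713]
ee_rot: [[-0.176, 0.984, 0.0], [0.984, 0.176, 0.0], [0.0, 0.0, -1.0]]
force: [1.1, 0.8, -0.0]
finger_gap: 0.176
```

Emit:
apply_moves --steps "0 0 0 -0.4 0 0 0;0 0 0 0 0 0 0;0 0 0 0 0 0 0"

```text
clock: 20.65
tcp_pos: [0.5549, 0.0113, 0.0712]
ee_rot: [[-0.176, 0.984, 0.0], [0.984, 0.176, 0.0], [0.0, 0.0, -1.0]]
force: [-1.7, 0.1, 6.1]
finger_gap: 0.173
```

```bash
python3 st.py
```

```text
t 20.65 tcp [0.5549 0.0113 0.0712] yaw-90 10.13 tilt [0.02 0.01] F [-1.71  0.13  6.12] M [-0.07  0.48 -0.02] gap 0.173
offset from jig centre, jig axes mm [ 0.36113784 21.71630681] underside over deck mm 9.85057547699663
```

Contact with the pin tip is made at 9.85 mm over the deck, 21.7 mm to the side. Sliding now.

Emit:
apply_moves --steps "0 0.3 -1.5 0 0 0 0;0 0.3 -1.5 0 0 0 0;0 0.3 -1.5 0 0 0 0;0 0.3 -1.5 0 0 0 0;0 0.3 -1.5 0 0 0 0;0 0 0 0 0 0 0"

```text
clock: 21.25
tcp_pos: [0.557, 0.0053, 0.0712]
ee_rot: [[-0.177, 0.984, 0.001], [0.984, 0.177, 0.002], [0.001, 0.002, -1.0]]
force: [-1.5, 4.6, 5.7]
finger_gap: 0.175
```

```bash
python3 st.py
```

```text
t 21.25 tcp [0.557  0.0053 0.0712] yaw-90 10.18 tilt [0.07 0.1 ] F [-1.51  4.57  5.67] M [1.15 0.2  0.03] gap 0.175
offset from jig centre, jig axes mm [ 1.26760078 15.37008413] underside over deck mm 9.901468528796565
```

Emit:
apply_moves --steps "0 0.1 -1.5 0 0 0 0;0 0.1 -1.5 0 0 0 0;0 0.1 -1.5 0 0 0 0;0 0 0 0 0 0 0"

```text
clock: 21.65
tcp_pos: [0.5575, 0.0003, 0.0712]
ee_rot: [[-0.176, 0.984, 0.002], [0.984, 0.176, 0.001], [0.001, 0.002, -1.0]]
force: [-0.1, 5.0, 4.6]
finger_gap: 0.173
```

Emit:
apply_moves --steps "0 0.2 -1.5 0 0 0 0;0 0.2 -1.5 0 0 0 0;0 0.2 -1.5 0 0 0 0;0 0 0 0 0 0 0"

```text
clock: 22.05
tcp_pos: [0.5578, -0.0047, 0.071]
ee_rot: [[-0.176, 0.984, 0.001], [0.984, 0.176, 0.001], [0.0, 0.001, -1.0]]
force: [0.3, 3.9, 4.1]
finger_gap: 0.175
```

```bash
python3 st.py
```

```text
t 22.05 tcp [ 0.5578 -0.0047  0.071 ] yaw-90 10.15 tilt [0.07 0.03] F [0.31 3.89 4.14] M [ 0.93 -0.07  0.  ] gap 0.175
offset from jig centre, jig axes mm [0.37201061 5.38249286] underside over deck mm 9.708200666143343
```

Emit:
apply_moves --steps "0 0.2 -1.5 0 0 0 0;0 0.2 -1.5 -0.2 0 0 0;0 0.2 -1.5 -0.2 0 0 0;0 0 0 0 0 0 0;0 0 0 0 0 0 0"

```text
clock: 22.55
tcp_pos: [0.5573, -0.0105, 0.07]
ee_rot: [[-0.175, 0.985, -0.001], [0.985, 0.175, -0.001], [-0.001, -0.001, -1.0]]
force: [-0.0, 0.0, -1.8]
finger_gap: 0.172
```

```bash
python3 st.py
```

```text
t 22.55 tcp [ 0.5573 -0.0105  0.07  ] yaw-90 10.09 tilt [-0.05 -0.04] F [-0.01  0.04 -1.79] M [-0.06 -0.03 -0.06] gap 0.172
offset from jig centre, jig axes mm [-1.14819422 -0.17601419] underside over deck mm 8.6588597309668
```

The load has dropped back to just the cover's weight, so the socket is over the pin. Lowering.

Emit:
apply_moves --steps "0 1 0.2 -1 0 0 0;0 0 0 -1 0 0 0;0 0 0 -1 0 0 0;0 0 0 -1 0 0 0;0 0 0 0 0 0 0;0 0 0 0 0 0 0"

```text
clock: 23.15
tcp_pos: [0.5588, -0.0095, 0.0663]
ee_rot: [[-0.176, 0.984, -0.0], [0.984, 0.176, -0.0], [-0.0, -0.0, -1.0]]
force: [-0.1, -0.5, -1.8]
finger_gap: 0.174
```

```bash
python3 st.py
```

```text
t 23.15 tcp [ 0.5588 -0.0095  0.0663] yaw-90 10.14 tilt [-0. -0.] F [-0.09 -0.46 -1.83] M [-0.02  0.04  0.05] gap 0.174
offset from jig centre, jig axes mm [0.49040812 0.54388512] underside over deck mm 5.035031839805145
```

Underside is 5 mm over the deck with no force, so the pin is in the socket. Pressing on in stages.

Emit:
apply_moves --steps "0 0 0 -1 0 0 0;0 0 0 -1 0 0 0;0 0 0 -1 0 0 0;0 0 0 -1 0 0 0;0 0 0 0 0 0 0;0 0 0 0 0 0 0"

```text
clock: 23.75
tcp_pos: [0.559, -0.0095, 0.0626]
ee_rot: [[-0.176, 0.984, 0.0], [0.984, 0.176, 0.0], [0.0, 0.0, -1.0]]
force: [-2.2, -0.0, 5.3]
finger_gap: 0.176
```

```bash
python3 st.py
```

```text
t 23.75 tcp [ 0.559  -0.0095  0.0626] yaw-90 10.13 tilt [0.02 0.  ] F [-2.18 -0.05  5.33] M [0.05 0.33 0.03] gap 0.176
offset from jig centre, jig axes mm [0.66327673 0.48126684] underside over deck mm 1.2627300779390684
```

Emit:
apply_moves --steps "0 0 0 -0.7 0 0 0;0 0 0 -0.7 0 0 0;0 0 0 0 0 0 0;0 0 0 0 0 0 0"

```text
clock: 24.15
tcp_pos: [0.559, -0.0095, 0.0613]
ee_rot: [[-0.176, 0.984, 0.0], [0.984, 0.176, 0.0], [0.0, 0.0, -1.0]]
force: [-1.5, 0.9, 7.7]
finger_gap: 0.177
```

Emit:
apply_moves --steps "0 0 0 -0.5 0 0 0;0 0 0 0 0 0 0;0 0 0 0 0 0 0"

```text
clock: 24.45
tcp_pos: [0.5589, -0.0095, 0.0613]
ee_rot: [[-0.176, 0.984, 0.0], [0.984, 0.176, 0.0], [0.0, 0.0, -1.0]]
force: [-4.2, 0.3, 13.4]
finger_gap: 0.178
```

```bash
python3 st.py
```

```text
t 24.45 tcp [ 0.5589 -0.0095  0.0613] yaw-90 10.13 tilt [0.01 0.01] F [-4.24  0.3  13.44] M [0.03 0.85 0.  ] gap 0.178
offset from jig centre, jig axes mm [0.62977386 0.49533338] underside over deck mm -0.027351722297196124
```

Emit:
apply_moves --steps "0 0 0 -0.4 0 0 0;0 0 0 0 0 0 0;0 0 0 0 0 0 0;0 0 0 0 0 0 0;0 0 0 0 0 0 0"

```text
clock: 24.95
tcp_pos: [0.559, -0.0095, 0.0612]
ee_rot: [[-0.176, 0.984, 0.0], [0.984, 0.176, 0.0], [0.0, 0.0, -1.0]]
force: [-5.3, 0.2, 16.9]
finger_gap: 0.173
```

```bash
python3 st.py
python3 - <<'E'
from h import *
sc=snap('scene'); b=cv2.cvtColor(sc['pixels'],cv2.COLOR_RGB2BGR)
cv2.imwrite('pics/c9.png',cv2.resize(b[110:270,180:380],(750,600),interpolation=cv2.INTER_CUBIC))
E
```

```text
t 24.95 tcp [ 0.559  -0.0095  0.0612] yaw-90 10.12 tilt [0.01 0.02] F [-5.32  0.2  16.94] M [0.05 1.2  0.04] gap 0.173
offset from jig centre, jig axes mm [0.64611365 0.4731405 ] underside over deck mm -0.052816482582505875
```

View pics/c9.png

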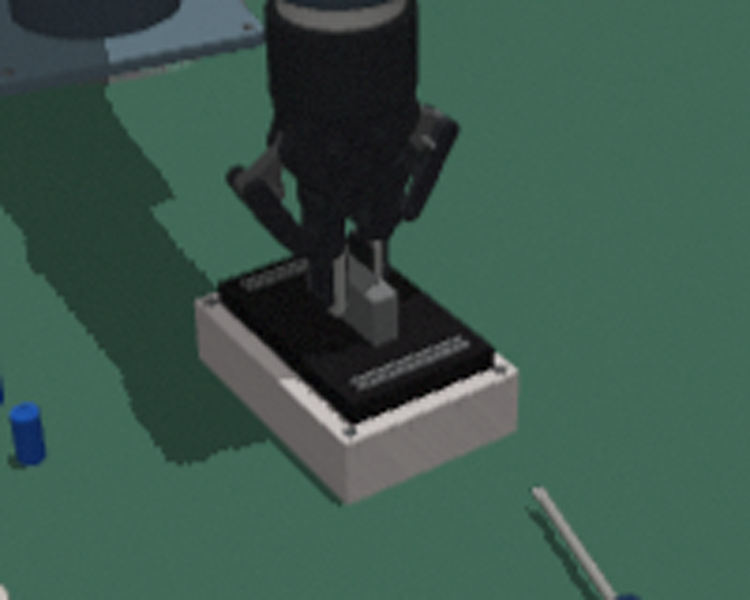

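The cover lies flush on the jig with an even rim and no gap, and the gripper still holds the rib. Handing in.

```bash
python3 -c "
from station import job; print(job.job_done())"; python3 st.py
```

```text
the job is handed in; nothing more can be done
None
the job is handed in; nothing more can be done
```

The job is done and handed in at about 25 s of robot time; the hand-in gives no verdict.

- **Inserts:** I dropped the thick insert into the wide bore and the thin one into the narrow bore. Pictures after each drop show the tops below the rims. I judged the depth by eye and did not measure it.
- **Setting and sliding the cover:** I took the cover by its rib, square to the jig to within about 0.1°. I set its underside on the pin tip about 22 mm to one side, with contact at 9.85 mm over the deck. I then slid it across until the load fell back to just the cover's weight.
- **Pressing home:** I pressed it down in stages to about 0 mm over the deck (last reading −0.05 mm). It is still gripped and held down with about 17 N. The last picture shows it flush with no gap.
- **Bystanders:** I did not touch the tape roll, screwdriver or jar.

**Disagreements in the checks:** The top and wrist cameras differed by about 3 mm in x on the jig and cover, and by up to 5 mm in y on the inserts. I used the wrist camera throughout so that its errors would cancel between picking and placing. At the end there was also a sideways force of about 5 N and a 1.2 N m moment at the wrist, well under the limits.

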